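# Clamp screw to the click

### The job

Take the orange-ended click wrench from its blue cradle, set its socket right down over the square brass clamp screw on the station block and turn clockwise, seen from above, until the wrench clicks; stop at once, do not force it on past the click. Leave the screw tight, lay the wrench back in the cradle the same way round, straight and down in both rests, and leave everything else on the bench where it stands.

Things in the scene. Friction and masses are not known exactly. Their poses are not given: they have to be found in the camera images.
- block: Station block, fixed: steel base plate 160 (x) x 200 (y) x 22 mm with a steel pedestal 70 x 80 mm, 70 mm high, that carries the clamp screw. Its small posts stand no higher than 72 mm. Origin: centre of the underside, straight below the screw's axis.
- screw: Clamp screw, axis vertical on the pedestal: collar 42 mm across, 4 mm thick, then a brass square head 19.5 x 19.5 mm, 13 mm high, topped by a round cone, 19 mm narrowing to 8 mm over 7 mm height, that leads a socket on. Origin on the axis at the collar's underside, 72 mm above the table; x and y square to the head's flats, z up. It turns only.
- bush: Thin brass ring 50 mm across, 2 mm thick, under the screw's collar, fast in the block. Origin on the screw's axis, 70 mm above the table.
- screw_seat (a point): Point on the screw's axis on top of its collar, 76 mm above the table: the socket's mouth rests here when fully down. Clockwise tightens: drag up to 0.3 N m while it turns, until it seats and turns no more; how far that is (20 to 46 degrees) differs each time and cannot be seen. It stays where left, but a socket pressed down hard drags it back.
- wrench: Head of the click wrench. Origin: centre of the socket's mouth; z up along the drive axis; handle to -x. Socket: square hole 23.5 mm wide, 24 mm deep, flaring to 31 mm over the last 6 mm, flats square to x and y, 37 mm wide outside; it fits the screw in any of four quarter turns with about 13 degrees of play either side. Above it a head 48 mm across, 24 to 58 mm above the mouth.
- wrench_handle: Handle: bar 24 mm wide, 26 mm high, upright flat sides, black with orange end, from 24 to 214 mm along -x, 32 to 58 mm above the mouth; origin and axes as wrench while unloaded. Hinged to the head on the drive axis, sprung against a stop: rigid up to 1.0 N m clockwise, then it gives, the torque falling 0.05 N m per 0.01 rad, to a hard stop at 0.16 rad. Springs back when let go.
- wrench_grip (a point): Middle of the handle's section, 80 mm from the drive axis, 45 mm above the mouth: a good place to hold it from above, near the balance point (wrench about 0.5 kg); hold it firmly, pushing the head up pitches it in the grip. The click is at about 12 N here. It counts once the handle has given 0.02 rad (1.6 mm here); beyond 0.13 rad (10 mm) it counts as forced.
- cradle: Wrench cradle, fixed: blue base plate 230 x 90 x 6 mm with two blue rests, their floors 50 mm above the table, 42 and 178 mm behind the origin (towards -x), each 14 mm long. On each rest two orange cheeks 38 mm apart, up to 66 mm above the table, keep the handle in. The origin is on the table below the wrench's socket; the wrench lies along the cradle's x, handle to -x.
- cradle_head (a point): Where the centre of the socket's mouth lies when the wrench rests in the cradle: 18 mm above the table, over the cradle's origin.
- spanner: plain open-ended spanner, 170 mm, lying flat; bystander
- spare_collar: brass ring 48 mm across, 16 mm high; bystander
- punch: small steel punch standing on its 24 mm foot, 57 mm high; bystander
- oil: oil bottle 52 mm across, 90 mm high; bystander
- carton: open cardboard box 130 x 100 x 60 mm; bystander
- cup: steel cup 80 mm across, 85 mm high; bystander
- nut_gauge: red round gauge 40 mm across, 30 mm high; bystander

How it is judged:
By the outcome, as a careful person would: the job done as asked, in the order asked, and still so for the second after the job is handed in, with the robot touching nothing.
It also fails if it takes over 72 s, if anything falls off the work surface, if the arm or the gripper's body presses on something with over 40 N, if the wrist force passes 120 N, or if a joint passes its speed limit or range.

### The arm

A 6-joint arm with a two-finger parallel gripper is mounted at the origin on the work surface. World frame = base frame: x ahead of the robot, y to its left, z up, the work surface at z = 0. Lengths are in m, angles in rad, forces in N, time in s.
With the tool pointing down it reaches from about 0.35 to 0.95 m from the base axis. Payload 17.4 kg.
Tool frame: the origin (TCP) lies at the very end of the fingers, on their centre line; the grasp point (between the pads) lies 19 mm behind it; z points along the fingers, y is the line along which they close (so a half turn about z gives the same grasp; the last joint's range is limited). The gripper opens to 93 mm and grips with 3 to 60 N. Pads are 15 mm wide; open, the fingers measure 128 mm over their backs; the gripper's body (75 mm by 188 mm) begins 65 mm behind the grasp point.
Start: joints at [1.253, 0.116, 1.442, -0, 1.584, -0.038], TCP at [0.186, 0.649, 0.219] pointing down, gripper open.
Joint ranges: [-2.83, 2.83], [-0.83, 2.19], [0.07, 2.5], [-1.14, 4.28], [0.01, 3], [-2.97, 2.97]. Speed limits (rad/s): [1.89, 1.89, 2.22, 3.14, 3.14, 3.14].

### API

Orientations are given as a rotation vector (axis times angle).
In Python, from bench import arm, read_camera, camera_info, workorder gives the robot as it stands.
- The arm moves only by the tool move_arm, never from a script. Its argument "motion" is a list of rows, each a list of 7 numbers: the finger opening in m, from 0 to 0.093, then the shift along the tool's x, y, z in m, then the turn, a rotation vector about the tool's x, y, z in degrees. In form: [[jaw, dx, dy, dz, rx, ry, rz], ...]. A call has 1 to 5 rows; each row is the pose to reach, as a shift and turn from the pose commanded when the call began, along the tool's axes at that moment; what a row does not reach only later rows make up. A row lasts 1/12 s, in which the tool goes at most 41.7 mm and 7.16 degrees, less where a joint would pass 70% of its speed; a pose out of reach is approached as far as the arm can. A call with a gripper value outside its range is refused whole. The fingers move at their own pace and stop on an object; "force" is the grip in N (left out, the last holds). Time passes only in rows, so rows that repeat a pose let the fingers close. It gives the time, the measured TCP pose, the force, the opening and the grip force at its end, in the units of the state.
- arm.sense(): the state, without advancing time (a new reading comes with each control period).
- read_camera(name): name is "scene" or "top" or "wrist"; returns the picture (400x640x3 uint8, red, green, blue); there is no depth.
- camera_info(name): a dict with "K" (3x3 intrinsics, pixels), "dist_coeffs" ([k1, k2, p1, p2, k3] as OpenCV has them; the pictures are not rectified), "extrinsics" (4x4, takes a point from world to camera coordinates); the wrist camera has in their place "hand_eye" (4x4, takes a point from camera to tool coordinates, whose origin is the TCP and whose axes are the flange's). Camera axes: x right, y down, z forward; pixel columns grow to the right and rows downward; lengths in m; the calibration is good to about 2 mm. A picture is of the moment at which its call begins: read the wrist's pose just before it. camera_info takes no time and is no camera call.
- workorder.sign_off(): hands the job in; it is judged then, once.
The state is a dict: "time_s": time; "joint_pos": joint angles; "qvel": joint speeds; "joint_efforts": joint torques, N m; "tcp_pos": TCP position; "tcp_rot": TCP orientation; "wrist_force": force on the tool from outside, world axes, zero at the start; "ft_torque": the same for the moment, N m; "opening": opening from 0.0 (shut) to 1.0 (fully open); "gripper_force": force on a finger pad.
Only numpy, scipy, OpenCV 4.12 (cv2) and the standard library are available. Lean on these libraries where they do the work, as an engineer would, in place of code of your own. Each camera call takes 0.05 s, during which the arm holds its last target. There are 200 camera calls.

## Working session

There is one attempt and no reset: what is moved stays moved. The work goes in short steps, Python scripts to look and compute and a tool call to move; the robot and the scene stay as the last step left them, time stands still between calls to the robot, and variables do not carry over. Pictures are saved under pics/ and viewed, at most 10 in all, crops included, and the job is handed in when it is done.

Besides the shell and the picture viewer there is one more tool, called after ">>>" by a JSON object that holds its "op" and its "data". move_arm: Moves the arm, as the interface text tells. Its arguments: {"type":"object","properties":{"motion":{"type":"array"},"force":{"type":"number"}},"required":["motion"]}

```bash
mkdir -p pics
python3 - <<'E'
from bench import arm, read_camera, camera_info
import cv2,numpy as np
for n in("top","scene"):
    im=read_camera(n); cv2.imwrite(f"pics/{n}0.png",im[:,:,::-1])
    i=camera_info(n); print(n,np.round(i["K"],1).tolist(),i["dist_coeffs"],np.round(i["extrinsics"],3).tolist())
print(camera_info("wrist")); print(arm.sense())
E
```

```text
top [[440.9, 0.0, 322.9], [0.0, 440.9, 195.8], [0.0, 0.0, 1.0]] [-0.00655764  0.          0.          0.          0.        ] [[-0.008, -1.0, -0.001, 0.029], [-0.98, 0.008, -0.199, 0.572], [0.199, -0.001, -0.98, 1.544], [0.0, 0.0, 0.0, 1.0]]
scene [[490.5, 0.0, 323.3], [0.0, 490.5, 199.3], [0.0, 0.0, 1.0]] [-0.10046469  0.          0.          0.          0.        ] [[0.744, 0.668, -0.021, -0.433], [0.412, -0.482, -0.773, -0.166], [-0.527, 0.567, -0.634, 1.724], [0.0, 0.0, 0.0, 1.0]]
{'K': array([[276.21723435,   0.        , 323.10595741],
       [  0.        , 276.21723435, 197.8615342 ],
       [  0.        ,   0.        ,   1.        ]]), 'dist_coeffs': array([-0.00148815,  0.        ,  0.        ,  0.        ,  0.        ]), 'hand_eye': array([[-2.32152296e-04, -9.58650690e-01, -2.84585313e-01,
         7.96928187e-02],
       [ 9.99999842e-01, -3.68281298e-04,  4.24831697e-04,
        -1.10359820e-04],
       [-5.12072648e-04, -2.84585169e-01,  9.58650624e-01,
        -1.65839095e-01],
       [ 0.00000000e+00,  0.00000000e+00,  0.00000000e+00,
         1.00000000e+00]])}
{'time_s': 0.1, 'joint_pos': array([ 1.25318339e+00,  1.16436009e-01,  1.44218928e+00,  7.14887884e-06,
        1.58401762e+00, -3.78284038e-02]), 'qvel': array([ 0.00078945, -0.00053279, -0.00245319, -0.00023426, -0.00291655,
       -0.00163873]), 'joint_efforts': array([ 1.70223040e-03, -7.22893095e+01, -6.23868942e+01,  7.81240035e-02,
        2.25773564e-02, -8.57783152e-05]), 'tcp_pos': array([0.18636709, 0.64856864, 0.21798607]), 'tcp_rot': array([-4.38025403e-01, -3.11071129e+00,  1.62166916e-03]), 'wrist_force': array([0.23458756, 0.80148908, 0.53165675]), 'ft_torque': array([ 0.06953545, -0.02076136,  0.0203972 ]), 'gripper_force': 0.0, 'opening': 0.9988151992234012}
```

View pics/top0.png

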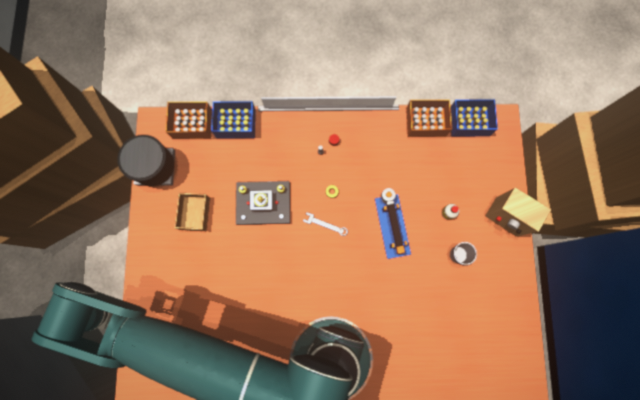

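View pics/scene0.png

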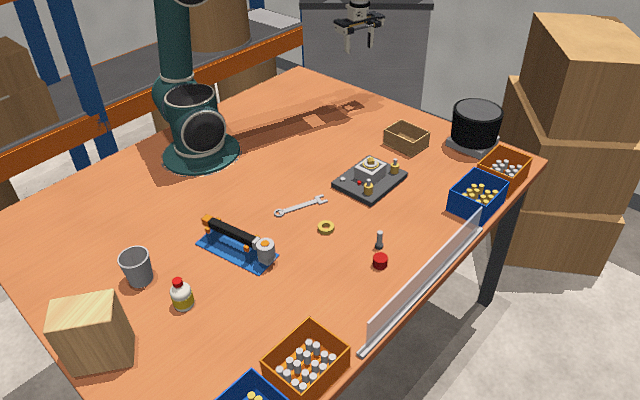

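The top view shows the wrench head at about (389,194), its orange end at about (401,250), and the screw at about (261,199) on the block. The bystanders are clear of both.

```bash
cat > h.py <<'E'
from bench import arm, read_camera, camera_info
import cv2,numpy as np
from scipy.spatial.transform import Rotation as R
def cam(n,s=None):
    i=camera_info(n)
    if n!="wrist": T=np.linalg.inv(i["extrinsics"])
    else:
        T=np.eye(4);T[:3,:3]=R.from_rotvec(s["tcp_rot"]).as_matrix();T[:3,3]=s["tcp_pos"];T=T@i["hand_eye"]
    return i,T
def p2w(n,uv,z,s=None):
    i,T=cam(n,s);p=cv2.undistortPoints(np.array([[uv]],float),i["K"],i["dist_coeffs"])[0,0]
    d=T[:3,:3]@[p[0],p[1],1];return T[:3,3]+d*(z-T[2,3])/d[2]
def w2p(n,X,s=None):
    i,T=cam(n,s);E=np.linalg.inv(T)
    return cv2.projectPoints(np.atleast_2d(X).astype(float),cv2.Rodrigues(E[:3,:3])[0],E[:3,3],i["K"],i["dist_coeffs"])[0][:,0]
def move(pos,yaw,s=None):
    """shift in tool axes (mm) + tool turn (deg) to put TCP at pos, pointing down, tool y at world angle yaw(deg)"""
    s=s or arm.sense();A=R.from_rotvec(s["tcp_rot"])
    y=np.array([np.cos(np.radians(yaw)),np.sin(np.radians(yaw)),0]);z=np.array([0,0,-1.]);B=R.from_matrix(np.c_[np.cross(y,z),y,z])
    print("shift mm",np.round(A.inv().apply(np.array(pos)-s["tcp_pos"])*1e3,1),"turn",np.round((A.inv()*B).as_rotvec(degrees=True),2))
def st():
    s=arm.sense();y=R.from_rotvec(s["tcp_rot"]).as_matrix()[:,1]
    print("t",s["time_s"],"tcp",np.round(s["tcp_pos"]*1e3,1),"yawy",np.degrees(np.arctan2(y[1],y[0])).round(2),"F",np.round(s["wrist_force"],1),"M",np.round(s["ft_torque"],2),"op",round(s["opening"]*93,1),"gf",s["gripper_force"],"q",np.round(s["joint_pos"],2));return s
E
python3 - <<'E'
from h import *
s=st()
h=p2w("top",(389,194),.076);e=p2w("top",(401,250),.07);print(h,e,np.hypot(*(h-e)[:2]))
print("screw",p2w("top",(261,199),.096))
d=(h-e)[:2];a=np.degrees(np.arctan2(d[1],d[0]));print("wrench +x angle",a)
g=h[:2]-.08*d/np.hypot(*d);print("grip",g)
for y in(a+90,a-90): move([g[0],g[1],.2],y)
for n,uv in(("punch",(321,150)),("gauge",(334,140)),("collar",(332,191)),("carton",(193,212)),("oil",(452,211)),("cup",(463,254)),("drum",(146,160)),("spanA",(308,217)),("spanB",(345,233))):print(n,p2w("top",uv,.03)[:2].round(3))
E
```

```text
t 0.1 tcp [186.4 648.6 218. ] yawy 73.97 F [0.2 0.8 0.5] M [ 0.07 -0.02  0.02] op 92.9 gf 0.0 q [ 1.25  0.12  1.44  0.    1.58 -0.04]
[ 0.57286039 -0.21285758  0.076     ] [ 0.37272919 -0.24845926  0.07      ] 0.20327316261730902
screw [0.55423241 0.24379631 0.096     ]
wrench +x angle 10.086925408598905
grip [ 0.49409694 -0.22686895]
shift mm [-537.5 -756.4   18.8] turn [-6.000e-02 -2.000e-02 -2.612e+01]
shift mm [-537.5 -756.4   18.8] turn [-2.0000e-02  8.0000e-02  1.5388e+02]
punch [0.754 0.03 ]
gauge [ 0.793 -0.019]
collar [ 0.595 -0.009]
carton [0.521 0.502]
oil [ 0.517 -0.449]
cup [ 0.36  -0.478]
drum [0.72  0.689]
spanA [0.499 0.08 ]
spanB [ 0.439 -0.055]
```

>>> {"op": "move_arm", "data": {"motion": [[0.093,-0.033,-0.025,0,0,0,-3],[0.093,-0.066,-0.05,0,0,0,-6],[0.093,-0.099,-0.075,0,0,0,-9],[0.093,-0.132,-0.1,0,0,0,-12],[0.093,-0.165,-0.125,0,0,0,-16]]}}

```text
time_s: 0.52
tcp_pos: [0.3111, 0.4813, 0.2183]
tcp_rot: [0.003, -3.141, 0.001]
wrist_force: [1.3, 0.9, 0.9]
opening: 0.999
gripper_force: 0.0
```

Run:
```python
from h import *
st(); move([.48,.244,.22],90); move([.494,-.227,.2],100)
```

```text
t 0.5167 tcp [311.1 481.3 218.3] yawy 90.13 F [1.3 0.9 0.9] M [0.07 0.02 0.  ] op 92.9 gf 0.0 q [ 0.95 -0.11  1.66 -0.    1.58 -0.62]
shift mm [-168.4 -237.7   -1.6] turn [-0.02 -0.01  0.13]
shift mm [-181.4 -708.7   18.5] turn [-0.02 -0.01 -9.87]
```

>>> {"op": "move_arm", "data": {"motion": [[0.093,-0.023,-0.032,0,0,0,0],[0.093,-0.046,-0.064,0,0,0,0],[0.093,-0.069,-0.096,0,0,0,0],[0.093,-0.092,-0.128,0,0,0,0],[0.093,-0.115,-0.16,0,0,0,0]]}}

```text
time_s: 0.93
tcp_pos: [0.426, 0.3212, 0.2185]
tcp_rot: [-0.001, -3.142, 0.0]
wrist_force: [1.2, 1.1, 0.8]
opening: 1.004
gripper_force: 0.0
```

>>> {"op": "move_arm", "data": {"motion": [[0.093,-0.023,-0.032,0,0,0,0],[0.093,-0.04,-0.059,0,0,0,0],[0.093,-0.053,-0.077,0,0,0,0],[0.093,-0.053,-0.077,0,0,0,0]]}}

```text
time_s: 1.27
tcp_pos: [0.48, 0.2429, 0.2183]
tcp_rot: [-0.006, -3.141, 0.001]
wrist_force: [0.2, 0.7, -0.2]
opening: 0.997
gripper_force: 0.0
```

Run:
```python
from h import *
s=st(); im=read_camera("wrist")[:,:,::-1]; np.save("s1.npy",s,allow_pickle=True); cv2.imwrite("pics/w1full.png",im)
u=w2p("wrist",[.554,.244,.09],s)[0]; print(u)
x,y=max(0,int(u[0])-80),max(0,int(u[1])-60);print("crop",x,y)
cv2.imwrite("pics/w1.png",cv2.resize(im[y:y+120,x:x+160],None,fx=5,fy=5,interpolation=cv2.INTER_CUBIC))
```

```text
t 1.2667 tcp [480.  242.9 218.3] yawy 89.78 F [ 0.2  0.7 -0.2] M [ 0.08 -0.01  0.02] op 92.7 gf 0.0 q [ 0.42 -0.18  1.74 -0.    1.59 -1.15]
[324.30183422 251.78892781]
crop 244 191
```

View pics/w1.png

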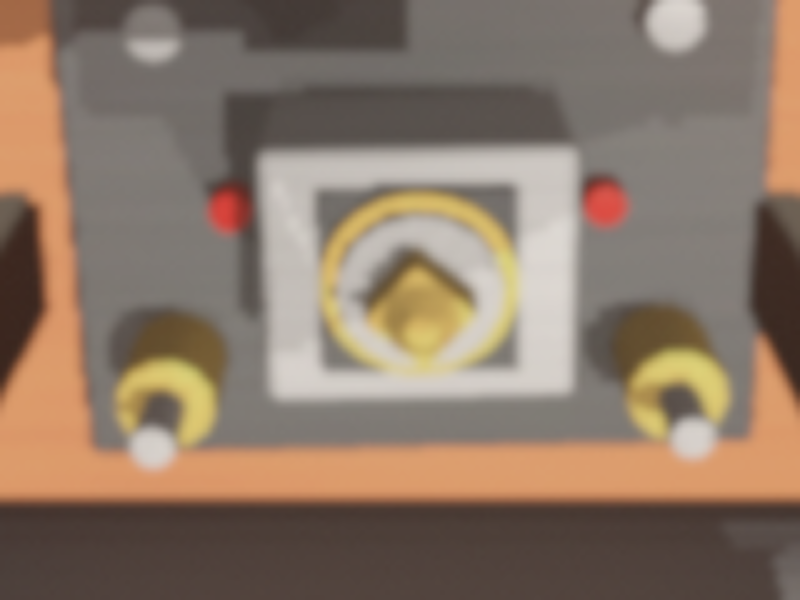

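The wrist crop (5x, origin 244,191) shows the brass bush ring centred at about (420,283). The screw's square head stands roughly 45° to the block, with corners at about (365,308), (475,302), (415,255) and (425,368).

Run:
```python
from h import *
s=np.load("s1.npy",allow_pickle=True).item()
f=lambda u,z:p2w("wrist",(244+u[0]/5,191+u[1]/5),z,s)*1e3
c=f((420.5,283),.072);print("ring",c,"tip",f((420,330),.096))
for u in((365,308),(475,302),(425,368),(415,252)):
    q=f(u,.089);d=(q-c)[:2];print(q.round(1),np.hypot(*d).round(1),np.degrees(np.arctan2(d[1],d[0])).round(1))
im=cv2.imread("pics/w1full.png");S=6
C=c/1e3
o=[]
for a in(30,40,50):
    k=cv2.resize(im[210:270,290:370],None,fx=S,fy=S,interpolation=cv2.INTER_CUBIC)
    for z,col in((.089,(255,0,0)),(.076,(0,0,255))):
        t=np.radians(a+45+90*np.arange(4));P=np.c_[C[0]+.0138*np.cos(t),C[1]+.0138*np.sin(t),0*t+z]
        p=((w2p("wrist",P,s)+.5-[290,210])*S).astype(int);cv2.polylines(k,[p],True,col,1)
    o.append(k)
k=cv2.resize(im[210:270,290:370],None,fx=S,fy=S,interpolation=cv2.INTER_CUBIC)
g=np.vstack([np.hstack([k,o[0]]),np.hstack(o[1:])]);print(g.shape);cv2.imwrite("pics/ov.png",cv2.resize(g,(800,600)))
```

```text
ring [557.64533821 248.79077204  72.        ] tip [557.58856969 248.26402426  96.        ]
[555.6 235.4  89. ] 13.6 -98.9
[554.1 261.4  89. ] 13.1 105.8
[571.6 249.6  89. ] 14.0 3.3
[541.1 247.2  89. ] 16.6 -174.5
(720, 960, 3)
```

View pics/ov.png

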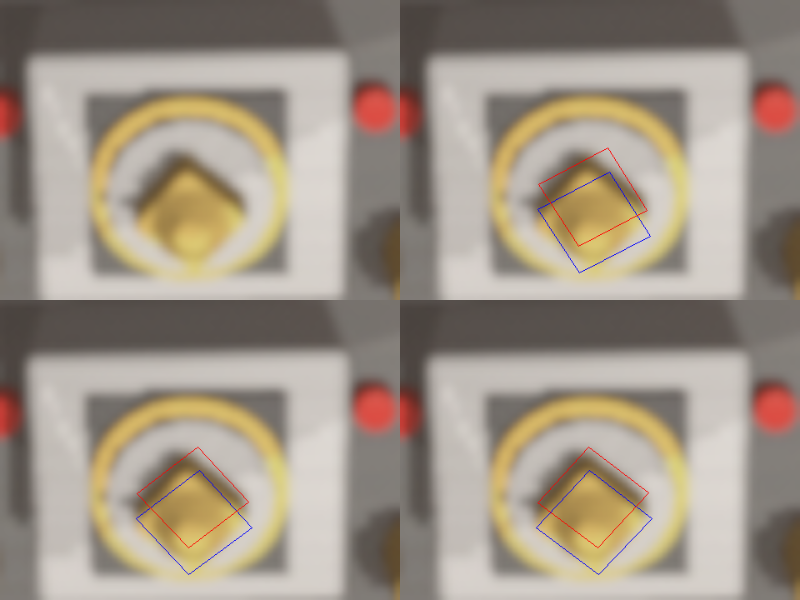

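The overlay fits best between 40° and 50°. Taking the bottom and top corners, the screw flats are at about 49°, and the axis is at about (0.5575, 0.2485). Next is the cradle.

>>> {"op": "move_arm", "data": {"motion": [[0.093,0,-0.04,0,0,0,-2],[0.093,0,-0.08,0,0,0,-4],[0.093,0,-0.12,0,0,0,-6],[0.093,0,-0.16,0,0,0,-8],[0.093,0,-0.2,0,0,0,-10]]}}

```text
time_s: 1.73
tcp_pos: [0.4776, 0.0452, 0.2186]
tcp_rot: [-0.278, 3.129, 0.0]
wrist_force: [0.8, 0.1, -0.1]
opening: 1.0
gripper_force: 0.0
```

>>> {"op": "move_arm", "data": {"motion": [[0.093,-0.009,-0.04,0,0,0,0],[0.093,-0.018,-0.08,0,0,0,0],[0.093,-0.027,-0.12,0,0,0,0],[0.093,-0.036,-0.16,0,0,0,0],[0.093,-0.045,-0.2,0,0,0,0]]}}

```text
time_s: 2.15
tcp_pos: [0.5576, -0.1443, 0.2186]
tcp_rot: [-0.274, 3.129, 0.0]
wrist_force: [0.2, -0.2, -0.4]
opening: 1.002
gripper_force: 0.0
```

>>> {"op": "move_arm", "data": {"motion": [[0.093,-0.007,-0.035,0,0,0,0],[0.093,-0.013,-0.06,0,0,0,0],[0.093,-0.013,-0.06,0,0,0,0]]}}

```text
time_s: 2.4
tcp_pos: [0.5814, -0.2028, 0.2174]
tcp_rot: [0.27, -3.129, -0.0]
wrist_force: [0.5, -0.4, -0.5]
opening: 0.998
gripper_force: 0.0
```

Run:
```python
from h import *
s=st(); im=read_camera("wrist")[:,:,::-1]; np.save("s2.npy",s,allow_pickle=True); cv2.imwrite("pics/w2full.png",im)
k=im[160:400,200:440].copy();cv2.imwrite("pics/w2.png",cv2.resize(k,(600,600),interpolation=cv2.INTER_CUBIC))
```

```text
t 2.4 tcp [ 581.4 -202.8  217.4] yawy 99.85 F [ 0.5 -0.4 -0.5] M [ 0.02  0.   -0.07] op 92.8 gf 0.0 q [-0.38 -0.01  1.58 -0.    1.58 -2.12]
```

View pics/w2.png

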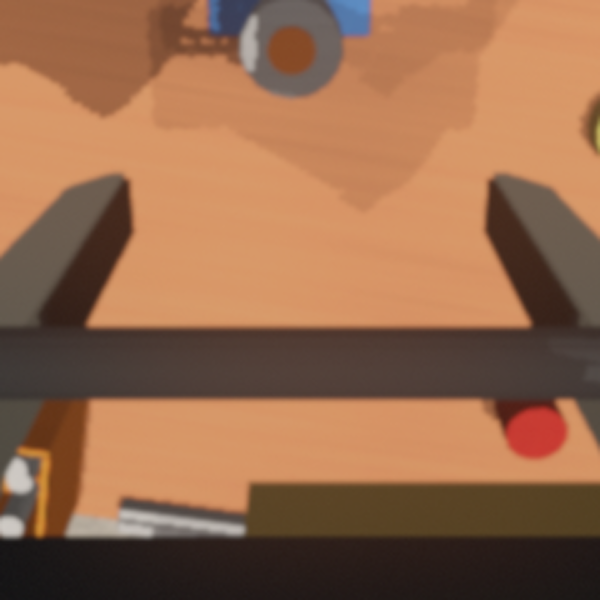

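I overshot in x. The wrench head shows only at the top of the crop, at full pixel (317,179). I'll move back and look again.

>>> {"op": "move_arm", "data": {"motion": [[0.093,0.035,-0.003,0,0,0,0],[0.093,0.07,-0.006,0,0,0,0],[0.093,0.094,-0.009,0,0,0,0],[0.093,0.094,-0.009,0,0,0,0]]}}

```text
time_s: 2.78
tcp_pos: [0.4867, -0.2246, 0.2192]
tcp_rot: [-0.273, 3.129, -0.001]
wrist_force: [0.1, 0.8, 0.2]
opening: 0.999
gripper_force: 0.0
```

Run:
```python
from h import *
s=st(); im=read_camera("wrist")[:,:,::-1]; np.save("s2.npy",s,allow_pickle=True); cv2.imwrite("pics/w3full.png",im)
k=im[80:320,200:440].copy();cv2.imwrite("pics/w3.png",cv2.resize(k,(600,600),interpolation=cv2.INTER_CUBIC))
```

```text
t 2.7833 tcp [ 486.7 -224.6  219.2] yawy 99.96 F [0.1 0.8 0.2] M [ 0.03  0.05 -0.01] op 92.9 gf 0.0 q [-0.48 -0.19  1.74 -0.    1.59 -2.22]
```

View pics/w3.png

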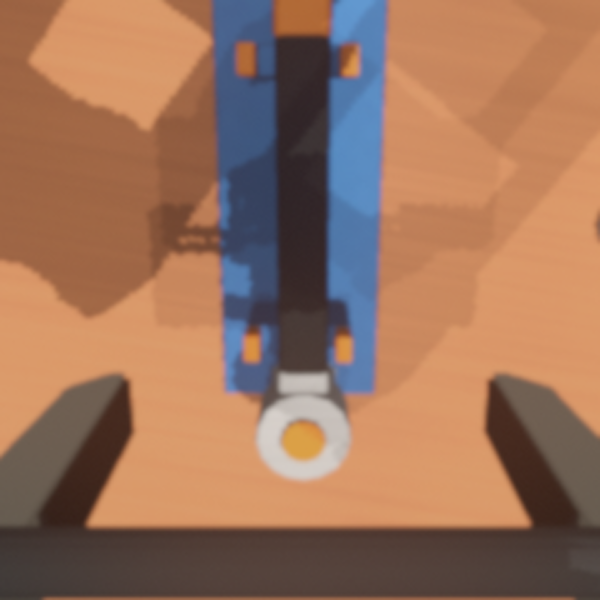

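The crop (2.5x, origin 200,80) shows the head ring centred at (303,437), the handle's orange boundary at (302,37), the front cheeks at (251,348)/(344,348) and the rear cheeks at (246,58)/(349,58).

Run:
```python
from h import *
s=np.load("s2.npy",allow_pickle=True).item()
f=lambda u,z:p2w("wrist",(200+u[0]/2.5,80+u[1]/2.5),z,s)*1e3
h=f((303,437),.076);e=f((302,37),.076);d=(h-e)[:2];L=np.hypot(*d);a=np.degrees(np.arctan2(d[1],d[0]));print(h,e,L,a)
fm=f((297.5,348),.066);rm=f((297.5,58),.066);d2=(fm-rm)[:2];print("cheeks",fm,rm,np.hypot(*d2),np.degrees(np.arctan2(d2[1],d2[0])),"width",np.hypot(*(f((251,348),.066)-f((344,348),.066))[:2]))
w=(f((278,200),.076)-f((327,200),.076));print("hw",np.hypot(*w[:2]))
u=d2/np.hypot(*d2);print("cradle origin est",fm[:2]+42*u, rm[:2]+178*u)
g=h[:2]-80*d/L;print("grip",g);move([g[0]/1e3,g[1]/1e3,.044],a+90)
```

```text
[ 571.80794334 -211.97563137   76.        ] [ 387.77277231 -244.30372985   76.        ] 186.85301744230276 9.963077993412709
cheeks [ 529.48720087 -222.13058033   66.        ] [ 395.95877917 -244.9653539    66.        ] 135.46684569719767 9.704311809054241 width 45.87885876231486
hw 21.980918999935763
cradle origin est [ 570.8862139  -215.05091088] [ 571.41173919 -214.96104049]
grip [ 493.0143874  -225.81671306]
shift mm [ -4.2  -2.2 175.3] turn [-0.04  0.06 -0.01]
```

>>> {"op": "move_arm", "data": {"motion": [[0.093,-0.004,-0.002,0.035,0,0,0],[0.093,-0.004,-0.002,0.07,0,0,0],[0.093,-0.004,-0.002,0.105,0,0,0],[0.093,-0.004,-0.002,0.14,0,0,0],[0.093,-0.004,-0.002,0.16,0,0,0]], "force": 60}}

```text
time_s: 3.25
tcp_pos: [0.4931, -0.2244, 0.0547]
tcp_rot: [0.275, -3.127, -0.003]
wrist_force: [0.5, 1.0, -0.8]
opening: 1.002
gripper_force: 0.0
```

>>> {"op": "move_arm", "data": {"motion": [[0.093,0,0,0.01,0,0,0],[0.093,0,0,0.015,0,0,0],[0.093,0,0,0.015,0,0,0],[0.05,0,0,0.015,0,0,0],[0.035,0,0,0.015,0,0,0]]}}

```text
time_s: 3.67
tcp_pos: [0.4945, -0.2267, 0.0453]
tcp_rot: [-0.273, 3.128, -0.002]
wrist_force: [-0.8, -0.8, 0.5]
opening: 0.905
gripper_force: 0.0
```

>>> {"op": "move_arm", "data": {"motion": [[0.03,0,0,0,0,0,0],[0.03,0,0,0,0,0,0],[0.03,0,0,0,0,0,0],[0.03,0,0,0,0,0,0],[0.03,0,0,0,0,0,0]], "force": 10}}

```text
time_s: 4.08
tcp_pos: [0.4937, -0.2266, 0.0438]
tcp_rot: [-0.273, 3.13, -0.0]
wrist_force: [-0.5, 0.1, -0.1]
opening: 0.545
gripper_force: 0.0
```

```bash
python3 -c "
from h import *
st()"
```

```text
t 4.0833 tcp [ 493.7 -226.6   43.8] yawy 99.96 F [-0.5  0.1 -0.1] M [ 0.04 -0.05  0.01] op 50.7 gf 0.0 q [-0.48 -0.07  1.92 -0.    1.29 -2.22]
```

Fingers are slow (about 80 mm/s). I'll close to contact, then grip firmly.

>>> {"op": "move_arm", "data": {"motion": [[0.015,0,0,0,0,0,0],[0.015,0,0,0,0,0,0],[0.015,0,0,0,0,0,0],[0.015,0,0,0,0,0,0],[0.015,0,0,0,0,0,0]], "force": 15}}

```text
time_s: 4.5
tcp_pos: [0.4936, -0.2265, 0.0437]
tcp_rot: [0.273, -3.13, -0.0]
wrist_force: [-0.7, 0.1, 0.0]
opening: 0.26
gripper_force: 15.0
```

>>> {"op": "move_arm", "data": {"motion": [[0.0,0,0,0,0,0,0],[0.0,0,0,0,0,0,0],[0.0,0,0,0,0,0,0],[0.0,0,0,0,0,0,0]], "force": 60}}

```text
time_s: 4.83
tcp_pos: [0.4936, -0.2265, 0.0436]
tcp_rot: [0.273, -3.13, -0.0]
wrist_force: [-0.4, 0.7, -0.8]
opening: 0.254
gripper_force: 60.0
```

```bash
python3 -c "
from h import *
st()"
```

```text
t 4.8333 tcp [ 493.6 -226.5   43.6] yawy 99.97 F [-0.4  0.7 -0.8] M [ 0.14  0.07 -0.  ] op 23.6 gf 60.00008225440979 q [-0.48 -0.07  1.92 -0.    1.29 -2.22]
```

>>> {"op": "move_arm", "data": {"motion": [[0,0,0,-0.01,0,0,0],[0,0,0,-0.03,0,0,0],[0,0,0,-0.06,0,0,0],[0,0,0,-0.09,0,0,0],[0,0,0,-0.12,0,0,0]], "force": 60}}

```text
time_s: 5.25
tcp_pos: [0.4932, -0.2263, 0.1652]
tcp_rot: [0.273, -3.129, -0.001]
wrist_force: [2.0, -0.1, -5.2]
opening: 0.254
gripper_force: 60.0
```

```bash
python3 -c "
from h import *
st()
p=np.radians(49);move([.5575-.08*np.cos(p),.2485-.08*np.sin(p),.165],139)"
```

```text
t 5.25 tcp [ 493.2 -226.3  165.2] yawy 99.97 F [ 2.  -0.1 -5.2] M [-0.06 -0.01  0.04] op 23.6 gf 59.99786853790283 q [-0.48 -0.15  1.8  -0.    1.5  -2.22]
shift mm [-8.340e+01  4.061e+02  3.000e-01] turn [ 3.000e-02 -3.000e-02 -3.903e+01]
```

>>> {"op": "move_arm", "data": {"motion": [[0,-0.004,0.02,0,0,0,0],[0,-0.011,0.054,0,0,0,0],[0,-0.018,0.09,0,0,0,0],[0,-0.026,0.127,0,0,0,0],[0,-0.034,0.164,0,0,0,0]]}}

```text
time_s: 5.67
tcp_pos: [0.4982, -0.0576, 0.1641]
tcp_rot: [-0.272, 3.13, -0.0]
wrist_force: [1.4, -0.6, -3.6]
opening: 0.257
gripper_force: 60.0
```

>>> {"op": "move_arm", "data": {"motion": [[0,-0.008,0.037,0,0,0,-6],[0,-0.016,0.074,0,0,0,-12],[0,-0.023,0.111,0,0,0,-18],[0,-0.031,0.148,0,0,0,-24],[0,-0.038,0.182,0,0,0,-30]]}}

```text
time_s: 6.08
tcp_pos: [0.5041, 0.1288, 0.1642]
tcp_rot: [-1.082, 2.949, -0.0]
wrist_force: [0.8, 0.1, -3.6]
opening: 0.256
gripper_force: 60.0
```

```bash
python3 -c "
from h import *
st()
p=np.radians(49);move([.5575-.08*np.cos(p),.2485-.08*np.sin(p),.165],139)"
```

```text
t 6.0833 tcp [504.1 128.8 164.2] yawy 130.28 F [ 0.8  0.1 -3.6] M [ 0.06  0.03 -0.01] op 23.8 gf 59.996368288993835 q [ 0.2  -0.21  1.84  0.    1.51 -2.07]
shift mm [-39.   44.6  -0.8] turn [-0.01  0.01 -8.72]
```

>>> {"op": "move_arm", "data": {"motion": [[0,-0.018,0.021,0,0,0,-4],[0,-0.033,0.038,0,0,0,-8],[0,-0.039,0.045,0,0,0,-8.7],[0,-0.039,0.045,0,0,0,-8.7]]}}

```text
time_s: 6.42
tcp_pos: [0.5053, 0.1878, 0.1637]
tcp_rot: [1.297, -2.861, -0.0]
wrist_force: [0.2, -0.9, -3.5]
opening: 0.251
gripper_force: 60.0
```

Run:
```python
from h import *
s=st()
p=np.radians(49);move([.5575-.08*np.cos(p),.2485-.08*np.sin(p),.165],139)
im=read_camera("wrist")[:,:,::-1];cv2.imwrite("pics/w4full.png",im)
cv2.imwrite("pics/w4.png",cv2.resize(im[120:360,180:460],None,fx=2.5,fy=2.5,interpolation=cv2.INTER_CUBIC))
np.save("s4.npy",s,allow_pickle=True)
```

```text
t 6.4167 tcp [505.3 187.8 163.7] yawy 138.78 F [ 0.2 -0.9 -3.5] M [ 0.01  0.08 -0.04] op 23.4 gf 59.99812960624695 q [ 0.31 -0.16  1.8   0.    1.5  -2.11]
shift mm [-0.1  0.4 -1.3] turn [ 0.03 -0.02 -0.22]
```

View pics/w4.png

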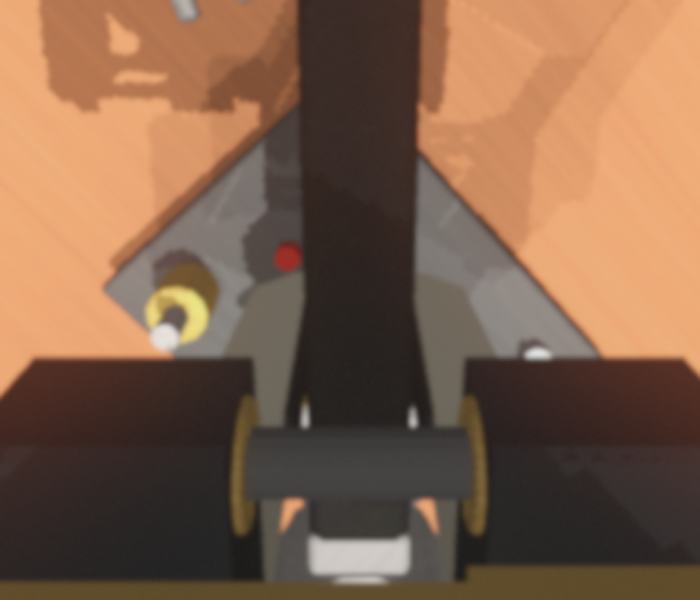

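The handle is straight in the grip and the pose is on target. Going down.

>>> {"op": "move_arm", "data": {"motion": [[0,0,0,0.02,0,0,0],[0,0,0,0.038,0,0,0],[0,0,0,0.044,0,0,0],[0,0,0,0.048,0,0,0],[0,0,0,0.05,0,0,0]]}}

```text
time_s: 6.88
tcp_pos: [0.5058, 0.1855, 0.1138]
tcp_rot: [1.292, -2.863, 0.0]
wrist_force: [0.7, 0.6, -4.2]
opening: 0.252
gripper_force: 60.0
```

```bash
python3 -c "
from h import *
st()"
```

```text
t 6.8833 tcp [505.8 185.5 113.8] yawy 138.58 F [ 0.7  0.6 -4.2] M [0.07 0.07 0.05] op 23.4 gf 59.99846935272217 q [ 0.3  -0.14  1.86 -0.    1.41 -2.11]
```

>>> {"op": "move_arm", "data": {"motion": [[0,0,0,0.003,0,0,0],[0,0,0,0.006,0,0,0],[0,0,0,0.006,0,0,0]]}}

```text
time_s: 7.13
tcp_pos: [0.5057, 0.1862, 0.1076]
tcp_rot: [-1.294, 2.863, -0.0]
wrist_force: [0.4, 0.7, -4.5]
opening: 0.255
gripper_force: 60.0
```

```bash
python3 -c "
from h import *
st()
p=np.radians(49);move([.5575-.08*np.cos(p),.2485-.08*np.sin(p),.102],139)"
```

```text
t 7.1333 tcp [505.7 186.2 107.6] yawy 138.65 F [ 0.4  0.7 -4.5] M [ 0.02  0.06 -0.03] op 23.8 gf 59.99832630157471 q [ 0.31 -0.13  1.87 -0.    1.4  -2.11]
shift mm [-1.   1.8  5.6] turn [-0.    0.   -0.35]
```

>>> {"op": "move_arm", "data": {"motion": [[0,-0.0005,0.001,0.003,0,0,0],[0,-0.0005,0.001,0.005,0,0,0],[0,-0.0005,0.001,0.006,0,0,0],[0,-0.0005,0.001,0.006,0,0,0]]}}

```text
time_s: 7.47
tcp_pos: [0.5052, 0.1874, 0.1015]
tcp_rot: [1.295, -2.862, -0.0]
wrist_force: [0.6, 0.4, -3.8]
opening: 0.252
gripper_force: 60.0
```

```bash
python3 -c "
from h import *
st()"
```

```text
t 7.4667 tcp [505.2 187.4 101.5] yawy 138.68 F [ 0.6  0.4 -3.8] M [0.15 0.06 0.05] op 23.5 gf 59.99853730201721 q [ 0.31 -0.13  1.87  0.    1.39 -2.11]
```

>>> {"op": "move_arm", "data": {"motion": [[0,0,0,0.001,0,0,0],[0,0,0,0.001,0,0,0]]}}

```text
time_s: 7.63
tcp_pos: [0.5054, 0.1874, 0.1011]
tcp_rot: [-1.294, 2.862, -0.0]
wrist_force: [-1.8, -0.6, 1.4]
opening: 0.257
gripper_force: 60.0
```

```bash
cat >> h.py <<'E'
def arc(C,r,da,n,dr=0):
    """rows to turn about C (world, m) clockwise by da deg in n steps, from the present measured pose"""
    s=arm.sense();A=R.from_rotvec(s["tcp_rot"]);p=s["tcp_pos"][:2]-C;print("r",np.hypot(*p)*1e3,"phi",np.degrees(np.arctan2(-p[1],-p[0])))
    for k in range(1,n+1):
        t=-da*k/n;q=R.from_euler("z",t,degrees=True).apply([*p,0]);d=A.inv().apply(q-[*p,0]);print(np.round(d*1e3,1)[:2],"rz",-t)
E
python3 -c "
from h import *
st();arc(np.array([.5575,.2485]),.08,30,5)"
```

```text
t 7.6333 tcp [505.4 187.4 101.1] yawy 138.67 F [-1.8 -0.6  1.4] M [0.06 0.3  0.07] op 23.9 gf 60.00199735164642 q [ 0.31 -0.13  1.88 -0.    1.39 -2.11]
r 80.3531201264741 phi 49.54200323532604
[-0.3  8.4] rz 6.0
[-1.5 16.7] rz 12.0
[-3.6 24.9] rz 18.0
[-6.4 32.8] rz 24.0
[-10.2  40.3] rz 30.0
```

The socket is seated, with contact at TCP z ≈ 0.101. I'll ease the pressure and turn through the certain free range.

>>> {"op": "move_arm", "data": {"motion": [[0,0,0.0042,-0.0005,0,0,3],[0,-0.0003,0.0084,-0.0005,0,0,6],[0,-0.0009,0.0126,-0.0005,0,0,9],[0,-0.0015,0.0167,-0.0005,0,0,12],[0,-0.0015,0.0167,-0.0005,0,0,12]]}}

```text
time_s: 8.05
tcp_pos: [0.4936, 0.2, 0.1013]
tcp_rot: [-0.985, 2.983, 0.0]
wrist_force: [1.7, 0.1, -3.5]
opening: 0.254
gripper_force: 60.0
```

```bash
cat >> h.py <<'E'
def tq(C=np.array([.5575,.2485])):
    s=st();p=s["tcp_pos"][:2]-C;F=s["wrist_force"];x=p[0]*F[1]-p[1]*F[0];print("axis torque",round(x+s["ft_torque"][2],2),"arm part",round(x,2))
E
python3 -c "
from h import *
tq();arc(np.array([.5575,.2485]),.08,12.5,5)"
```

```text
t 8.05 tcp [493.6 200.  101.3] yawy 126.54 F [ 1.7  0.1 -3.5] M [ 0.13 -0.32  0.01] op 23.6 gf 60.00081539154053 q [ 0.34 -0.14  1.89  0.    1.39 -1.87]
axis torque 0.08 arm part 0.08
r 80.24170750246982 phi 37.20326437366895
[-0.   3.5] rz 2.5
[-0.2  7. ] rz 5.0
[-0.6 10.5] rz 7.5
[-1.1 13.9] rz 10.0
[-1.7 17.4] rz 12.5
```

>>> {"op": "move_arm", "data": {"motion": [[0,0,0.0035,0,0,0,2.5],[0,-0.0002,0.007,0,0,0,5],[0,-0.0006,0.0105,0,0,0,7.5],[0,-0.0011,0.0139,0,0,0,10],[0,-0.0011,0.0139,0,0,0,10]]}}

```text
time_s: 8.47
tcp_pos: [0.4865, 0.2116, 0.1013]
tcp_rot: [-0.724, 3.056, 0.0]
wrist_force: [3.5, 0.8, -4.9]
opening: 0.257
gripper_force: 60.0
```

```bash
python3 -c "
from h import *
tq();arc(np.array([.5575,.2485]),.08,3,3)"
```

```text
t 8.4667 tcp [486.5 211.6 101.3] yawy 116.67 F [ 3.5  0.8 -4.9] M [ 0.15 -0.72  0.11] op 23.9 gf 60.00860273838043 q [ 0.36 -0.15  1.89 -0.    1.39 -1.67]
axis torque 0.18 arm part 0.07
r 80.00516325687566 phi 27.47645323644154
[0.  1.4] rz 1.0
[-0.   2.8] rz 2.0
[-0.1  4.2] rz 3.0
```

>>> {"op": "move_arm", "data": {"motion": [[0,-0.0004,0.0014,0,0,0,1],[0,-0.0004,0.0028,0,0,0,2],[0,-0.0005,0.0042,0,0,0,3],[0,-0.0006,0.0056,0,0,0,4],[0,-0.0006,0.0056,0,0,0,4]]}}

```text
time_s: 8.88
tcp_pos: [0.4843, 0.2167, 0.1013]
tcp_rot: [-0.616, 3.081, -0.0]
wrist_force: [0.3, -0.2, -0.5]
opening: 0.256
gripper_force: 60.0
```

```bash
python3 -c "
from h import *
tq()"
```

```text
t 8.8833 tcp [484.3 216.7 101.3] yawy 112.61 F [ 0.3 -0.2 -0.5] M [-0.02 -0.2   0.2 ] op 23.8 gf 60.01887023448944 q [ 0.37 -0.15  1.89 -0.    1.39 -1.59]
axis torque 0.22 arm part 0.02
```

>>> {"op": "move_arm", "data": {"motion": [[0,0,0.0014,0,0,0,1],[0,0,0.0028,0,0,0,2],[0,-0.0001,0.0042,0,0,0,3],[0,-0.0001,0.0042,0,0,0,3]]}}

```text
time_s: 9.22
tcp_pos: [0.4827, 0.2207, 0.1012]
tcp_rot: [-0.534, 3.096, 0.0]
wrist_force: [0.0, -1.0, -0.7]
opening: 0.255
gripper_force: 60.0
```

```bash
python3 -c "
from h import *
tq()"
```

```text
t 9.2167 tcp [482.7 220.7 101.2] yawy 109.58 F [ 0.  -1.  -0.7] M [-0.07 -0.23  0.18] op 23.7 gf 60.01682460308075 q [ 0.38 -0.14  1.89  0.    1.39 -1.53]
axis torque 0.26 arm part 0.08
```

>>> {"op": "move_arm", "data": {"motion": [[0,0,0.0014,0,0,0,1],[0,0,0.0028,0,0,0,2],[0,-0.0001,0.0042,0,0,0,3],[0,-0.0001,0.0042,0,0,0,3]]}}

```text
time_s: 9.55
tcp_pos: [0.4814, 0.2247, 0.1012]
tcp_rot: [-0.453, 3.109, 0.0]
wrist_force: [-0.6, -1.1, 0.3]
opening: 0.255
gripper_force: 60.0
```

```bash
python3 -c "
from h import *
tq();arc(np.array([.5575,.2485]),.08,3,3)"
```

```text
t 9.55 tcp [481.4 224.7 101.2] yawy 106.58 F [-0.6 -1.1  0.3] M [-0.05 -0.16  0.17] op 23.7 gf 60.01704812049866 q [ 0.39 -0.14  1.89  0.    1.39 -1.47]
axis torque 0.24 arm part 0.07
r 79.77840749239533 phi 17.36885798813891
[0.  1.4] rz 1.0
[-0.   2.8] rz 2.0
[-0.1  4.2] rz 3.0
```

>>> {"op": "move_arm", "data": {"motion": [[0,0,0.0014,0,0,0,1],[0,0,0.0028,0,0,0,2],[0,-0.0001,0.0042,0,0,0,3],[0,-0.0001,0.0042,0,0,0,3]]}}

```text
time_s: 9.88
tcp_pos: [0.4803, 0.2287, 0.1012]
tcp_rot: [0.371, -3.12, -0.0]
wrist_force: [-0.2, -1.1, 1.1]
opening: 0.256
gripper_force: 60.0
```

```bash
python3 -c "
from h import *
tq()"
```

```text
t 9.8833 tcp [480.3 228.7 101.2] yawy 103.58 F [-0.2 -1.1  1.1] M [-0.1  -0.18  0.24] op 23.8 gf 60.018237233161926 q [ 0.4  -0.14  1.89  0.    1.39 -1.41]
axis torque 0.32 arm part 0.08
```

>>> {"op": "move_arm", "data": {"motion": [[0,0,0.0014,-0.0002,0,0,1],[0,0,0.0028,-0.0002,0,0,2],[0,-0.0001,0.0042,-0.0002,0,0,3],[0,-0.0001,0.0042,-0.0002,0,0,3]]}}

```text
time_s: 10.22
tcp_pos: [0.4794, 0.2328, 0.1013]
tcp_rot: [0.29, -3.128, -0.0]
wrist_force: [-0.4, -0.5, -1.4]
opening: 0.251
gripper_force: 60.0
```

```bash
python3 -c "
from h import *
tq()"
```

```text
t 10.2167 tcp [479.4 232.8 101.3] yawy 100.58 F [-0.4 -0.5 -1.4] M [-0.02 -0.31  0.23] op 23.4 gf 60.02052426338196 q [ 0.4  -0.14  1.89  0.    1.39 -1.35]
axis torque 0.26 arm part 0.03
```

>>> {"op": "move_arm", "data": {"motion": [[0,0,0.0014,0,0,0,1],[0,0,0.0028,0,0,0,2],[0,-0.0001,0.0042,0,0,0,3],[0,-0.0001,0.0042,0,0,0,3]]}}

```text
time_s: 10.55
tcp_pos: [0.4787, 0.237, 0.1013]
tcp_rot: [0.208, -3.135, 0.0]
wrist_force: [0.6, -0.7, -2.2]
opening: 0.248
gripper_force: 60.0
```

```bash
python3 -c "
from h import *
tq();arc(np.array([.5575,.2485]),.08,3,3)"
```

```text
t 10.55 tcp [478.7 237.  101.3] yawy 97.58 F [ 0.6 -0.7 -2.2] M [-0.03 -0.25  0.22] op 23.1 gf 60.022534132003784 q [ 0.41 -0.14  1.88  0.    1.39 -1.29]
axis torque 0.28 arm part 0.06
r 79.67056006599483 phi 8.314795383572536
[0.  1.4] rz 1.0
[-0.   2.8] rz 2.0
[-0.1  4.2] rz 3.0
```

>>> {"op": "move_arm", "data": {"motion": [[0,0,0.0014,0,0,0,1],[0,0,0.0028,0,0,0,2],[0,-0.0001,0.0042,0,0,0,3],[0,-0.0001,0.0042,0,0,0,3]]}}

```text
time_s: 10.88
tcp_pos: [0.4782, 0.2411, 0.1013]
tcp_rot: [0.125, -3.139, 0.0]
wrist_force: [0.4, 0.6, -1.3]
opening: 0.253
gripper_force: 60.0
```

```bash
python3 -c "
from h import *
tq()"
```

```text
t 10.8833 tcp [478.2 241.1 101.3] yawy 94.58 F [ 0.4  0.6 -1.3] M [-0.01 -0.27  0.22] op 23.6 gf 60.02443850040436 q [ 0.42 -0.13  1.88  0.    1.39 -1.23]
axis torque 0.18 arm part -0.05
```

>>> {"op": "move_arm", "data": {"motion": [[0,0,0.0014,0,0,0,1],[0,0,0.0028,0,0,0,2],[0,-0.0001,0.0042,0,0,0,3],[0,-0.0001,0.0042,0,0,0,3]]}}

```text
time_s: 11.22
tcp_pos: [0.478, 0.2453, 0.1013]
tcp_rot: [0.043, -3.141, 0.0]
wrist_force: [0.2, -0.1, -2.8]
opening: 0.256
gripper_force: 60.0
```

```bash
python3 -c "
from h import *
tq()"
```

```text
t 11.2167 tcp [478.  245.3 101.3] yawy 91.58 F [ 0.2 -0.1 -2.8] M [-0.03 -0.28  0.23] op 23.8 gf 60.026164054870605 q [ 0.43 -0.13  1.88  0.    1.39 -1.17]
axis torque 0.24 arm part 0.01
```

>>> {"op": "move_arm", "data": {"motion": [[0,0,0.0014,0,0,0,1],[0,0,0.0028,0,0,0,2],[0,-0.0001,0.0042,0,0,0,3],[0,-0.0001,0.0042,0,0,0,3]]}}

```text
time_s: 11.55
tcp_pos: [0.478, 0.2496, 0.1013]
tcp_rot: [-0.039, -3.141, 0.0]
wrist_force: [0.4, -0.3, -2.1]
opening: 0.255
gripper_force: 60.0
```

```bash
python3 -c "
from h import *
tq();arc(np.array([.5575,.2485]),.08,3,3)"
```

```text
t 11.55 tcp [478.  249.6 101.3] yawy 88.58 F [ 0.4 -0.3 -2.1] M [-0.03 -0.24  0.2 ] op 23.7 gf 60.027896761894226 q [ 0.43 -0.13  1.87  0.    1.39 -1.11]
axis torque 0.22 arm part 0.02
r 79.52384495491367 phi -0.7601561248978802
[0.  1.4] rz 1.0
[-0.   2.8] rz 2.0
[-0.1  4.2] rz 3.0
```

>>> {"op": "move_arm", "data": {"motion": [[0,0,0.0014,0,0,0,1],[0,0,0.0028,0,0,0,2],[0,-0.0001,0.0042,0,0,0,3],[0,-0.0001,0.0042,0,0,0,3]]}}

```text
time_s: 11.88
tcp_pos: [0.4782, 0.2537, 0.1013]
tcp_rot: [-0.121, -3.139, 0.0]
wrist_force: [1.1, -1.4, -1.9]
opening: 0.252
gripper_force: 60.0
```

```bash
python3 -c "
from h import *
tq()"
```

```text
t 11.8833 tcp [478.2 253.7 101.3] yawy 85.58 F [ 1.1 -1.4 -1.9] M [-0.2  -0.12  0.36] op 23.4 gf 60.04828333854675 q [ 0.44 -0.12  1.87 -0.    1.39 -1.05]
axis torque 0.46 arm part 0.11
```

Torque is rising, so the screw has probably seated. I'll use smaller steps.

>>> {"op": "move_arm", "data": {"motion": [[0,0,0.0007,0,0,0,0.5],[0,0,0.0014,0,0,0,1],[0,0,0.0014,0,0,0,1]]}}

```text
time_s: 12.13
tcp_pos: [0.4783, 0.255, 0.1014]
tcp_rot: [-0.147, -3.138, 0.0]
wrist_force: [-0.4, -1.5, -1.5]
opening: 0.253
gripper_force: 60.1
```

```bash
python3 -c "
from h import *
tq()"
```

```text
t 12.1333 tcp [478.3 255.  101.4] yawy 84.63 F [-0.4 -1.5 -1.5] M [-0.29 -0.13  0.39] op 23.5 gf 60.06563723087311 q [ 0.44 -0.12  1.87 -0.    1.39 -1.03]
axis torque 0.51 arm part 0.12
```

>>> {"op": "move_arm", "data": {"motion": [[0,0,0.0007,0,0,0,0.5],[0,0,0.0014,0,0,0,1],[0,0,0.0014,0,0,0,1]]}}

```text
time_s: 12.38
tcp_pos: [0.4784, 0.2563, 0.1013]
tcp_rot: [-0.175, -3.137, 0.0]
wrist_force: [0.1, -1.9, -1.6]
opening: 0.254
gripper_force: 60.1
```

```bash
python3 -c "
from h import *
tq()"
```

```text
t 12.3833 tcp [478.4 256.3 101.3] yawy 83.62 F [ 0.1 -1.9 -1.6] M [-0.51 -0.12  0.42] op 23.7 gf 60.08189857006073 q [ 0.44 -0.12  1.87 -0.    1.39 -1.01]
axis torque 0.57 arm part 0.15
```

>>> {"op": "move_arm", "data": {"motion": [[0,0,0.0007,0,0,0,0.5],[0,0,0.0014,0,0,0,1],[0,0,0.0021,0,0,0,1.5],[0,0,0.0021,0,0,0,1.5]]}}

```text
time_s: 12.72
tcp_pos: [0.4787, 0.2584, 0.1013]
tcp_rot: [-0.216, -3.134, 0.0]
wrist_force: [0.4, -3.7, -1.2]
opening: 0.258
gripper_force: 60.1
```

```bash
python3 -c "
from h import *
tq();arc(np.array([.5575,.2485]),.08,3,3)"
```

```text
t 12.7167 tcp [478.7 258.4 101.3] yawy 82.12 F [ 0.4 -3.7 -1.2] M [-0.77 -0.15  0.46] op 24.0 gf 60.08814990520477 q [ 0.45 -0.11  1.86 -0.    1.39 -0.99]
axis torque 0.75 arm part 0.29
r 79.4374449756369 phi -7.173163044522623
[0.  1.4] rz 1.0
[-0.   2.8] rz 2.0
[-0.1  4.2] rz 3.0
```

>>> {"op": "move_arm", "data": {"motion": [[0,0,0.0007,0,0,0,0.5],[0,0,0.0014,0,0,0,1],[0,0,0.0021,0,0,0,1.5],[0,0,0.0021,0,0,0,1.5]]}}

```text
time_s: 13.05
tcp_pos: [0.4789, 0.2605, 0.1013]
tcp_rot: [-0.257, -3.131, 0.001]
wrist_force: [-1.0, -6.1, -1.5]
opening: 0.255
gripper_force: 60.1
```

```bash
python3 -c "
from h import *
tq()"
```

```text
t 13.05 tcp [478.9 260.5 101.3] yawy 80.62 F [-1.  -6.1 -1.5] M [-1.03 -0.07  0.54] op 23.7 gf 60.100809931755066 q [ 0.45 -0.11  1.86 -0.    1.39 -0.96]
axis torque 1.03 arm part 0.49
```

>>> {"op": "move_arm", "data": {"motion": [[0,0,0.0007,0,0,0,0.5],[0,0,0.0014,0,0,0,1],[0,0,0.0014,0,0,0,1]]}}

```text
time_s: 13.3
tcp_pos: [0.4792, 0.2619, 0.1013]
tcp_rot: [-0.284, -3.129, 0.0]
wrist_force: [-0.3, -4.0, -1.4]
opening: 0.258
gripper_force: 60.1
```

```bash
python3 -c "
from h import *
tq()"
```

```text
t 13.3 tcp [479.2 261.9 101.3] yawy 79.63 F [-0.3 -4.  -1.4] M [-1.05 -0.11  0.45] op 24.0 gf 60.10657489299774 q [ 0.45 -0.11  1.86 -0.    1.39 -0.94]
axis torque 0.77 arm part 0.32
```

>>> {"op": "move_arm", "data": {"motion": [[0,0,0,0,0,0,0]]}}

```text
time_s: 13.38
tcp_pos: [0.4792, 0.2618, 0.1013]
tcp_rot: [-0.283, -3.129, 0.0]
wrist_force: [-0.1, -4.7, -1.5]
opening: 0.257
gripper_force: 60.1
```

Run:
```python
from h import *
r=[]
for k in range(6):
    read_camera("wrist");s=arm.sense();p=s["tcp_pos"][:2]-[.5575,.2485];F=s["wrist_force"];r.append(p[0]*F[1]-p[1]*F[0]+s["ft_torque"][2])
print(np.round(r,2),np.mean(r))
im=read_camera("wrist")[:,:,::-1];cv2.imwrite("pics/w5full.png",im)
```

```text
[0.88 0.95 0.89 0.83 0.88 0.76] 0.8652632650492754
```

The mean torque is 0.87, just past the peak of about 1.0, so the give is roughly 0.027 rad. One more small step makes the click certain and stays well short of 0.13 rad.

>>> {"op": "move_arm", "data": {"motion": [[0,0,0.0005,0,0,0,0.4],[0,0,0.001,0,0,0,0.7],[0,0,0.001,0,0,0,0.7]]}}

```text
time_s: 13.98
tcp_pos: [0.4794, 0.2628, 0.1013]
tcp_rot: [-0.302, -3.127, 0.0]
wrist_force: [1.1, -6.0, -1.8]
opening: 0.254
gripper_force: 60.1
```

Run:
```python
from h import *
r=[]
for k in range(4):
    read_camera("wrist");s=arm.sense();p=s["tcp_pos"][:2]-[.5575,.2485];F=s["wrist_force"];r.append(p[0]*F[1]-p[1]*F[0]+s["ft_torque"][2])
print(np.round(r,2),np.mean(r));st()
```

```text
[1.08 0.94 1.08 1.09] 1.0475084671669022
t 14.1833 tcp [479.4 262.7 101.3] yawy 78.97 F [-0.3 -6.4 -1.4] M [-1.22 -0.05  0.59] op 23.6 gf 60.139288902282715 q [ 0.45 -0.11  1.86 -0.    1.39 -0.92]
```

The torque rose again, so the earlier drop was stick-slip or noise. I'll measure the handle's angle relative to the tool in the wrist images to separate grip flex from handle give.

```bash
cat >> h.py <<'E'
def hang(im,r0=60,r1=160):
    """handle centre line in the wrist picture (BGR): column at rows r0,r1"""
    red=im[:,:,2].astype(float);m=[]
    for r in range(r0,r1,4):
        g=np.diff(cv2.GaussianBlur(red[r:r+1,270:380],(5,1),0)[0]);l=270+np.argmin(g[:55]);rr=270+55+np.argmax(g[55:]);m.append((r,(l+rr)/2,rr-l))
    m=np.array(m);ok=abs(m[:,2]-np.median(m[:,2]))<6;c=np.polyfit(m[ok,0],m[ok,1],1);return np.round([np.degrees(np.arctan(c[0])),np.polyval(c,r0),np.polyval(c,r1),ok.sum()],2),m
def mt(n=4):
    r=[]
    for k in range(n):
        im=read_camera("wrist")[:,:,::-1];s=arm.sense();p=s["tcp_pos"][:2]-[.5575,.2485];F=s["wrist_force"];r.append([p[0]*F[1]-p[1]*F[0],s["ft_torque"][2]])
    r=np.array(r);print("T",r.sum(1).mean().round(3),r.mean(0).round(2),"hang",hang(im)[0]);st();return im
E
python3 - <<'E'
from h import *
for f in("w4full","w5full"):
    a,m=hang(cv2.imread(f"pics/{f}.png"));print(f,a);print(m[::4].tolist())
cv2.imwrite("pics/w6full.png",mt(2))
E
```

```text
w4full [-5.0000e-02  3.2282e+02  3.2273e+02  2.5000e+01]
[[60.0, 322.5, 53.0], [76.0, 323.0, 52.0], [92.0, 322.5, 51.0], [108.0, 323.0, 50.0], [124.0, 323.0, 50.0], [140.0, 322.5, 49.0], [156.0, 323.0, 48.0]]
w5full [  0.48 320.59 321.44  25.  ]
[[60.0, 320.5, 53.0], [76.0, 321.0, 52.0], [92.0, 320.5, 51.0], [108.0, 321.0, 50.0], [124.0, 321.0, 50.0], [140.0, 321.5, 49.0], [156.0, 321.5, 47.0]]
T 1.037 [0.51 0.53] hang [  0.74 320.06 321.35  25.  ]
t 14.2833 tcp [479.3 262.7 101.3] yawy 78.97 F [-1.2 -6.2 -0.9] M [-1.19 -0.06  0.53] op 23.8 gf 60.139891505241394 q [ 0.45 -0.11  1.86 -0.    1.39 -0.92]
```

The measurement works. The handle is lagging the tool by only about 0.8°, so grip flex is small. I'll continue in 0.7° steps with averaged readings.

>>> {"op": "move_arm", "data": {"motion": [[0,0,0.0005,0,0,0,0.4],[0,0,0.001,0,0,0,0.7],[0,0,0.001,0,0,0,0.7]]}}

```text
time_s: 14.53
tcp_pos: [0.4796, 0.2638, 0.1013]
tcp_rot: [-0.322, -3.125, 0.0]
wrist_force: [-0.6, -5.6, -2.2]
opening: 0.256
gripper_force: 60.1
```

```bash
python3 -c "
from h import *
mt(5)"
```

```text
T 0.951 [0.44 0.51] hang [  0.57 320.38 321.37  25.  ]
t 14.7833 tcp [479.6 263.8 101.3] yawy 78.27 F [ 0.2 -5.4 -1.8] M [-1.17 -0.09  0.51] op 23.5 gf 60.117289423942566 q [ 0.46 -0.11  1.86 -0.    1.39 -0.91]
```

>>> {"op": "move_arm", "data": {"motion": [[0,0,0.0005,0,0,0,0.4],[0,0,0.001,0,0,0,0.7],[0,0,0.001,0,0,0,0.7]]}}

```text
time_s: 15.03
tcp_pos: [0.4798, 0.2648, 0.1013]
tcp_rot: [-0.341, -3.123, 0.0]
wrist_force: [0.2, -5.0, -2.7]
opening: 0.255
gripper_force: 60.1
```

```bash
python3 -c "
from h import *
mt(5)"
```

```text
T 0.874 [0.4  0.47] hang [  0.49 320.63 321.48  25.  ]
t 15.2833 tcp [479.8 264.8 101.3] yawy 77.57 F [-0.  -4.3 -2.6] M [-1.1  -0.01  0.47] op 23.6 gf 60.09323179721832 q [ 0.46 -0.11  1.86 -0.    1.39 -0.9 ]
```

There is a clear single peak (about 1.04) and then a steady decline at the stated slope: the wrench has clicked with about 0.03 rad of give. I'll add a slight margin, then release by backing off.

>>> {"op": "move_arm", "data": {"motion": [[0,0,0.0007,0,0,0,0.5],[0,0,0.0007,0,0,0,0.5]]}}

```text
time_s: 15.45
tcp_pos: [0.4799, 0.2656, 0.1014]
tcp_rot: [0.354, 3.122, 0.0]
wrist_force: [0.4, -5.3, -1.9]
opening: 0.252
gripper_force: 60.1
```

```bash
python3 -c "
from h import *
mt(4);arc(np.array([.5575,.2485]),.08,-16,4)"
```

```text
T 0.758 [0.33 0.43] hang [  0.42 320.76 321.5   25.  ]
t 15.65 tcp [479.9 265.5 101.3] yawy 77.08 F [ 0.  -4.6 -2.1] M [-0.99 -0.11  0.43] op 23.4 gf 60.08383512496948 q [ 0.46 -0.1   1.86  0.    1.39 -0.89]
r 79.43550279284945 phi -12.36069287096476
[-0.2 -5.5] rz -4.0
[ -0.9 -11. ] rz -8.0
[ -1.9 -16.5] rz -12.0
[ -3.3 -21.9] rz -16.0
```

Backing off to the middle of the play, with a slight upward relief.

>>> {"op": "move_arm", "data": {"motion": [[0,0,-0.0028,0,0,0,-2],[0,-0.0002,-0.0055,-0.0003,0,0,-4],[0,-0.0005,-0.0083,-0.0004,0,0,-6],[0,-0.0009,-0.011,-0.0004,0,0,-8],[0,-0.0009,-0.011,-0.0004,0,0,-8]]}}

```text
time_s: 16.07
tcp_pos: [0.4783, 0.2545, 0.1016]
tcp_rot: [-0.133, -3.139, -0.001]
wrist_force: [2.2, -0.9, -5.8]
opening: 0.254
gripper_force: 60.0
```

```bash
python3 -c "
from h import *
mt(2);arc(np.array([.5575,.2485]),.08,-8,4)"
```

```text
T 0.186 [0.08 0.11] hang [1.0000e-01 3.2205e+02 3.2223e+02 2.5000e+01]
t 16.1667 tcp [478.4 254.8 101.6] yawy 84.99 F [ 0.9 -1.1 -5.6] M [-0.31 -0.23  0.09] op 23.2 gf 60.005797147750854 q [ 0.44 -0.12  1.87  0.    1.39 -1.04]
r 79.39233487495683 phi -4.52874028031334
[-0.1 -2.8] rz -2.0
[-0.2 -5.5] rz -4.0
[-0.5 -8.3] rz -6.0
[ -0.9 -11. ] rz -8.0
```

>>> {"op": "move_arm", "data": {"motion": [[0,0,-0.0028,0,0,0,-2],[0,-0.0002,-0.0055,0,0,0,-4],[0,-0.0005,-0.0083,0,0,0,-6],[0,-0.0009,-0.011,0,0,0,-8],[0,-0.0009,-0.011,0,0,0,-8]]}}

```text
time_s: 16.58
tcp_pos: [0.4782, 0.2436, 0.1017]
tcp_rot: [0.085, -3.14, -0.001]
wrist_force: [0.1, 0.4, -4.8]
opening: 0.258
gripper_force: 60.0
```

```bash
python3 -c "
from h import *
mt(3)"
```

```text
T -0.026 [-0.04  0.02] hang [5.0000e-02 3.2262e+02 3.2270e+02 2.5000e+01]
t 16.7333 tcp [478.2 243.9 101.8] yawy 92.97 F [ 0.3  0.3 -5. ] M [0.05 0.08 0.01] op 23.5 gf 59.998456835746765 q [ 0.42 -0.13  1.88  0.    1.39 -1.2 ]
```

The wrench is free of load. Lifting out.

>>> {"op": "move_arm", "data": {"motion": [[0,0,0,-0.004,0,0,0],[0,0,0,-0.01,0,0,0],[0,0,0,-0.02,0,0,0],[0,0,0,-0.04,0,0,0],[0,0,0,-0.063,0,0,0]]}}

```text
time_s: 17.15
tcp_pos: [0.4779, 0.2435, 0.1655]
tcp_rot: [0.084, -3.139, 0.001]
wrist_force: [0.1, 0.1, -4.4]
opening: 0.255
gripper_force: 60.0
```

```bash
python3 -c "
from h import *
mt(1);move([.4935,-.2265,.165],100)"
```

```text
T -0.139 [-0.07 -0.07] hang [2.0000e-02 3.2282e+02 3.2286e+02 2.5000e+01]
t 17.2 tcp [479.4 244.2 171.3] yawy 93.05 F [1.6 1.  2.2] M [ 0.07 -0.08 -0.07] op 23.5 gf 59.99891638755798 q [ 0.42 -0.17  1.8   0.    1.51 -1.2 ]
shift mm [  11.  -470.8    5.3] turn [ 0.1   0.29 -6.95]
```

>>> {"op": "move_arm", "data": {"motion": [[0,0,-0.02,0,0,0,0],[0,0.001,-0.054,0,0,0,0],[0,0.002,-0.09,0,0,0,0],[0,0.003,-0.127,0,0,0,0],[0,0.004,-0.164,0,0,0,0]]}}

```text
time_s: 17.62
tcp_pos: [0.4829, 0.0782, 0.1653]
tcp_rot: [-0.085, 3.139, 0.0]
wrist_force: [0.8, 0.5, -4.4]
opening: 0.252
gripper_force: 60.0
```

>>> {"op": "move_arm", "data": {"motion": [[0,0.001,-0.037,0,0,0,0],[0,0.002,-0.074,0,0,0,-1.5],[0,0.003,-0.11,0,0,0,-3.5],[0,0.004,-0.147,0,0,0,-5.5],[0,0.005,-0.184,0,0,0,-7]]}}

```text
time_s: 18.03
tcp_pos: [0.4877, -0.1062, 0.1655]
tcp_rot: [-0.278, 3.128, -0.001]
wrist_force: [0.7, 0.1, -4.3]
opening: 0.251
gripper_force: 60.0
```

```bash
python3 -c "
from h import *
mt(1);move([.4935,-.2265,.165],100)"
```

```text
T -0.739 [-0.8   0.06] hang [4.0000e-02 3.2259e+02 3.2265e+02 2.5000e+01]
t 18.0833 tcp [ 487.7 -111.4  165.3] yawy 100.12 F [-2.7 -2.3 -5.3] M [-0.16  0.2   0.06] op 23.8 gf 60.00263571739197 q [-0.27 -0.25  1.88 -0.    1.52 -2.02]
shift mm [  14.6 -114.3    0.6] turn [-0.17  0.02  0.12]
```

>>> {"op": "move_arm", "data": {"motion": [[0,0.005,-0.037,0,0,0,0],[0,0.009,-0.072,0,0,0,0],[0,0.013,-0.1,0,0,0,0],[0,0.0145,-0.114,0,0,0,0],[0,0.0145,-0.114,0,0,0,0]]}}

```text
time_s: 18.5
tcp_pos: [0.4936, -0.2216, 0.1649]
tcp_rot: [0.271, -3.13, 0.001]
wrist_force: [-0.0, -0.3, -4.2]
opening: 0.253
gripper_force: 60.0
```

```bash
python3 -c "
from h import *
im=mt(2);cv2.imwrite('pics/w7full.png',im);move([.4935,-.2265,.0445],100)"
```

```text
T -0.086 [-0.05 -0.04] hang [2.3000e-01 3.1499e+02 3.1538e+02 2.1000e+01]
t 18.6 tcp [ 493.6 -219.2  164.8] yawy 100.0 F [-0.   0.3 -4.6] M [ 0.02  0.1  -0.01] op 23.7 gf 59.99835669994354 q [-0.47 -0.16  1.8   0.    1.5  -2.21]
shift mm [  1.4  -7.2 120.3] turn [0.02 0.   0.  ]
```

>>> {"op": "move_arm", "data": {"motion": [[0,0.001,-0.006,0.02,0,0,0],[0,0.001,-0.006,0.04,0,0,0],[0,0.001,-0.006,0.05,0,0,0],[0,0.001,-0.006,0.05,0,0,0],[0,0.001,-0.006,0.05,0,0,0]]}}

```text
time_s: 19.02
tcp_pos: [0.4938, -0.2245, 0.1151]
tcp_rot: [0.277, -3.129, -0.0]
wrist_force: [0.1, -0.6, -3.7]
opening: 0.255
gripper_force: 60.0
```

```bash
python3 -c "
from h import *
mt(2);move([.4935,-.2265,.0445],100)"
```

```text
T -0.131 [-0.12 -0.01] hang [-2.6000e-01  3.1938e+02  3.1892e+02  2.1000e+01]
t 19.1167 tcp [ 494.2 -225.1  116.2] yawy 100.1 F [-0.5  0.1 -2.8] M [ 0.05  0.04 -0.03] op 23.5 gf 59.99840497970581 q [-0.47 -0.13  1.85  0.    1.42 -2.22]
shift mm [ 1.1 -1.2 71.7] turn [-0.05  0.08  0.1 ]
```

>>> {"op": "move_arm", "data": {"motion": [[0,0.001,-0.002,0.02,0,0,0],[0,0.001,-0.002,0.04,0,0,0],[0,0.001,-0.002,0.055,0,0,0],[0,0.001,-0.002,0.064,0,0,0],[0,0.001,-0.002,0.066,0,0,0]]}}

```text
time_s: 19.53
tcp_pos: [0.4928, -0.2272, 0.0481]
tcp_rot: [0.276, -3.129, -0.001]
wrist_force: [-0.3, 0.1, -4.5]
opening: 0.255
gripper_force: 60.0
```

```bash
python3 -c "
from h import *
mt(2);move([.4935,-.2265,.0440],100)"
```

```text
T -0.094 [-0.08 -0.01] hang [ -5.05 321.76 312.93  14.  ]
t 19.6333 tcp [ 493.3 -227.5   49.5] yawy 100.08 F [-0.2 -0.9 -4.1] M [0.05 0.08 0.02] op 23.6 gf 59.998347759246826 q [-0.48 -0.07  1.91 -0.    1.3  -2.23]
shift mm [-0.4  1.   5.5] turn [-0.02  0.02  0.08]
```

>>> {"op": "move_arm", "data": {"motion": [[0,0,0,0.002,0,0,0],[0,0,0,0.004,0,0,0],[0,0,0,0.005,0,0,0],[0,0,0,0.005,0,0,0],[0,0,0,0.005,0,0,0]]}}

```text
time_s: 20.05
tcp_pos: [0.4931, -0.2275, 0.044]
tcp_rot: [-0.276, 3.129, -0.0]
wrist_force: [-1.0, 0.5, -4.5]
opening: 0.259
gripper_force: 60.0
```

```bash
python3 -c "
from h import *
im=mt(2);cv2.imwrite('pics/w8.png',cv2.resize(im[0:300,200:440],None,fx=2,fy=2))"
```

```text
T 0.209 [ 0.23 -0.02] hang [ -4.56 322.11 314.13  13.  ]
t 20.15 tcp [ 493.1 -227.5   43.9] yawy 100.07 F [ 0.8 -1.1 -3.6] M [ 0.01  0.06 -0.02] op 23.4 gf 59.9983012676239 q [-0.48 -0.07  1.92 -0.    1.29 -2.23]
```

View pics/w8.png

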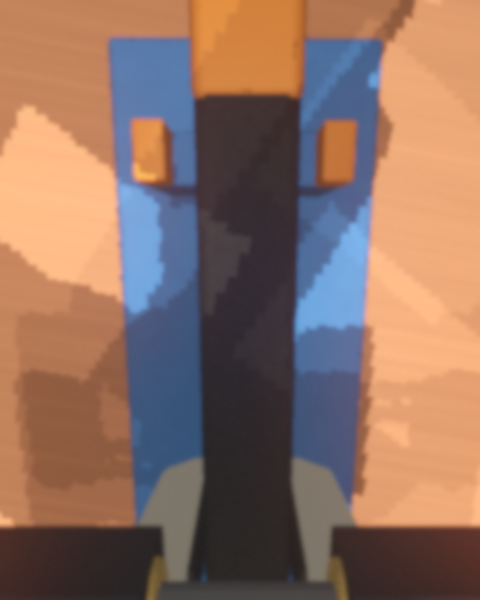

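The view shows the handle between the rear cheeks (inner faces at x = 168 and 322, handle at 196–300), straight and near the middle. I'll lower to contact.

>>> {"op": "move_arm", "data": {"motion": [[0,0,0,0.0005,0,0,0],[0,0,0,0.0008,0,0,0],[0,0,0,0.0008,0,0,0]]}}

```text
time_s: 20.4
tcp_pos: [0.4932, -0.2275, 0.0436]
tcp_rot: [-0.276, 3.129, -0.0]
wrist_force: [-4.1, 2.6, 4.6]
opening: 0.255
gripper_force: 60.0
```

```bash
python3 -c "
from h import *
mt(3)"
```

```text
T -2.168 [-2.18  0.01] hang [ -4.69 322.2  314.    13.  ]
t 20.55 tcp [ 493.1 -227.5   43.6] yawy 100.07 F [-3.9  2.1  6. ] M [0.43 0.81 0.02] op 23.5 gf 60.00205993652344 q [-0.48 -0.07  1.92 -0.    1.29 -2.23]
```

Contact at the rests. I'll ease the grip, open, then withdraw straight up.

>>> {"op": "move_arm", "data": {"motion": [[0.0,0,0,0,0,0,0],[0.0,0,0,-0.0003,0,0,0],[0.03,0,0,-0.0003,0,0,0],[0.04,0,0,-0.0003,0,0,0],[0.05,0,0,-0.0003,0,0,0]], "force": 5}}

```text
time_s: 20.97
tcp_pos: [0.4932, -0.2275, 0.0433]
tcp_rot: [-0.276, 3.129, -0.0]
wrist_force: [-0.1, -0.2, 0.1]
opening: 0.419
gripper_force: 0.0
```

>>> {"op": "move_arm", "data": {"motion": [[0.07,0,0,0,0,0,0],[0.08,0,0,0,0,0,0],[0.08,0,0,0,0,0,0],[0.08,0,0,0,0,0,0],[0.08,0,0,0,0,0,0]]}}

```text
time_s: 21.38
tcp_pos: [0.493, -0.2275, 0.0432]
tcp_rot: [-0.276, 3.129, -0.0]
wrist_force: [0.3, -0.7, 0.3]
opening: 0.776
gripper_force: 0.0
```

>>> {"op": "move_arm", "data": {"motion": [[0.08,0,0,-0.01,0,0,0],[0.08,0,0,-0.03,0,0,0],[0.08,0,0,-0.07,0,0,0],[0.08,0,0,-0.11,0,0,0],[0.08,0,0,-0.15,0,0,0]]}}

```text
time_s: 21.8
tcp_pos: [0.4926, -0.2272, 0.1957]
tcp_rot: [0.276, -3.129, -0.0]
wrist_force: [0.4, -0.4, 0.0]
opening: 0.861
gripper_force: 0.0
```

>>> {"op": "move_arm", "data": {"motion": [[0.08,0,0,-0.025,0,0,0],[0.08,0,0,-0.025,0,0,0],[0.08,0,0,-0.025,0,0,0]]}}

```text
time_s: 22.05
tcp_pos: [0.4934, -0.2276, 0.2204]
tcp_rot: [-0.276, 3.127, -0.003]
wrist_force: [-0.6, 0.5, 0.3]
opening: 0.863
gripper_force: 0.0
```

```bash
python3 -c "
from h import *
s=st();im=read_camera('wrist')[:,:,::-1];np.save('s9.npy',s,allow_pickle=True)
t=read_camera('top')[:,:,::-1]
a=cv2.resize(im[80:320,200:440],(600,600),interpolation=cv2.INTER_CUBIC);b=cv2.resize(t[170:230,220:280],(200,200),interpolation=cv2.INTER_CUBIC);c=cv2.resize(t[90:270,170:480],(200,116));z=np.zeros((284,200,3),np.uint8)
cv2.imwrite('pics/w9.png',np.hstack([a,np.vstack([b,c,z])]))"
```

```text
t 22.05 tcp [ 493.4 -227.6  220.4] yawy 100.07 F [-0.6  0.5  0.3] M [ 0.05 -0.01  0.06] op 80.3 gf 0.0 q [-0.48 -0.18  1.72 -0.    1.59 -2.23]
```

View pics/w9.png

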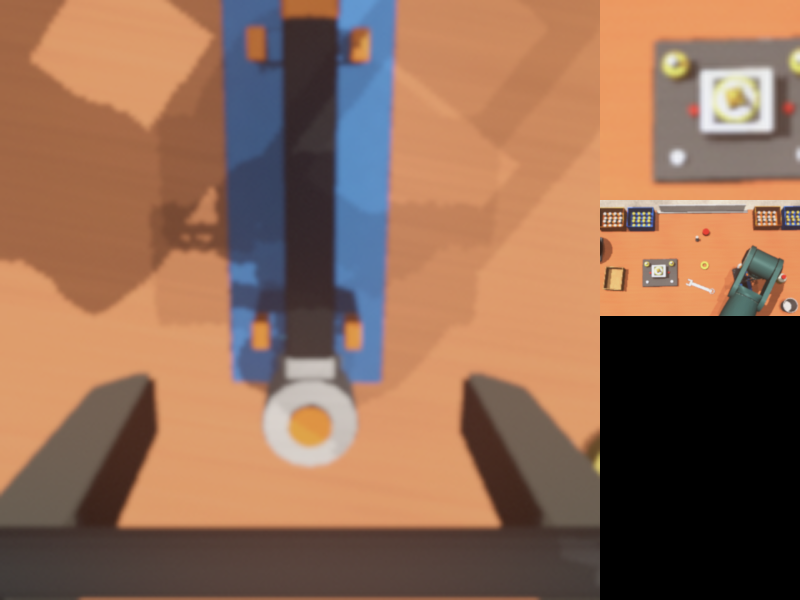

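The wrench lies straight in both rests: head at (310,423), handle between the cheeks. The bench is otherwise undisturbed and the gripper is clear.

```bash
python3 -c "
from bench import workorder
print(workorder.sign_off())"
```

```text
the job is handed in; nothing more can be done
None
```

I tightened the screw until the wrench clicked (an estimated 0.05 rad of give, well short of forcing), laid the wrench back straight in both rests, and handed the job in at about 22 s; the click is judged from the torque readings, and I did not check the screw's final angle by camera.

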